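# Put two watch movements away under their dust covers

## Robot

A 7-joint arm with a two-finger parallel gripper is mounted at the origin on the work surface; the furniture and walls round the work are solid. World frame = base frame: x ahead of the robot, y to its left, z up, the work surface at z = 0. Lengths are in m, angles in rad, forces in N, time in s.
With the tool pointing down it reaches from about 0.35 to 0.9 m from the base axis. Payload 19.9 kg.
Tool frame: the origin (TCP) lies on the mounting face of the last link; the fingertips stand 173 mm ahead of it and the grasp point (between the pads) lies 155 mm ahead of it; z points along the fingers, y is the direction in which the jaws open and shut (so a half turn about z gives the same grasp; the last joint's range is limited). The gripper opens to 85 mm and grips with 20 to 120 N. Pads are 22 mm wide; open, the fingers measure 114 mm over their backs; the gripper's body (76 mm by 85 mm) begins 54 mm behind the grasp point. The pads swing forward as they close: fully open they stand 13 mm farther back than shut.
Start: joints at [-1.214, 0.417, -0.01, 1.614, 0.005, 1.111, -0.053], TCP at [0.243, 0.576, 0.405] pointing down, gripper open.
Joint ranges: [-2.81, 2.81], [-0.39, 2.02], [-1.27, 1.25], [0.06, 2.57], [-1.19, 4.33], [0.19, 2], [-2.82, 2.82]. Speed limits (rad/s): [1.89, 1.89, 2.39, 2.39, 3.01, 3.01, 3.01].

## Interface

Orientations are given as a unit quaternion [x, y, z, w].
In Python, from workcell import manip gives the robot as it stands.
- The arm moves only by the tool carry_out, never from a script. Its argument "steps" is a list of rows, each a list of 7 numbers: the closure in counts, from 0 (fully open) to 255 (shut), then the shift along the world's x, y, z in mm, then the turn, a rotation vector about the world's x, y, z in degrees. In form: [[hand, tx, ty, tz, wx, wy, wz], ...]. A call has 1 to 12 rows; each row is the pose to reach, as a shift and turn from the pose commanded when the call began; what a row does not reach only later rows make up. A row lasts 1/8 s, in which the tool goes at most 62.5 mm and 10.7 degrees, less where a joint would pass 70% of its speed; a pose out of reach is approached as far as the arm can. A call with a gripper value outside its range is refused whole. The fingers move at their own pace and stop on an object; "newtons" is the grip in N (left out, the last holds). Time passes only in rows, so rows that repeat a pose let the fingers close. It gives the time, the measured TCP pose, the force and the opening at its end, in the units of the state.
- manip.state(): the state, without advancing time (a new reading comes with each control period).
- manip.get_image(name): name is "scene" or "top" or "wrist"; returns the picture (480x640x3 uint8, red, green, blue); there is no depth.
- manip.camera_info(name): a dict with "fx", "fy", "cx", "cy" (pixels), "rvec" (rotation vector, rad) and "tvec" (3), from world to camera coordinates, as OpenCV has them. Camera axes: x right, y down, z forward; pixel columns grow to the right and rows downward; lengths in m; the calibration is good to about 2 mm. A picture is of the moment at which its call begins: read the wrist's pose just before it. camera_info takes no time and is no camera call; for the wrist camera it gives the pose at the moment of the call.
- manip.job_done(): hands the job in, once; it reports no verdict.
Trained networks look in the newest picture that a camera, given by its name, has taken for a name from the list of things; names that differ only in an ending like _2 or _b are one class to them, and where a whole thing is asked for, a point or a joint stands for the part that bears it (a point fixed in the world has none). Each returns a list of dicts, best first, with "confidence" (0 to 1); they miss things now and then, are a little off and sometimes report something else, mostly with a low value. They report only what shows in the picture. A call takes as long as a camera call. They do not tell look-alikes from the thing itself.
- manip.boxes_of(target, camera): "location" ([column, row] in pixels, amid what is visible of it).
- manip.regions_of(target, camera): "region" (480x640 bool, what is visible of it) and "location" ([column, row] in pixels, amid what is visible of it).
- manip.landmark_of(target, camera): "location" ([column, row] in pixels: a listed point, or the origin of a listed thing).
The state is a dict: "time_s": time; "joint_positions": joint angles; "qd": joint speeds; "joint_torque": joint torques, N m; "tool_pos": TCP position; "tool_rot": TCP orientation; "wrist_force": force on the tool from outside, world axes, zero at the start; "torque": the same for the moment, N m; "finger_gap": opening from 0.0 (shut) to 1.0 (fully open).
Only numpy, scipy, OpenCV 4.12 (cv2) and the standard library are available. Lean on these libraries where they do the work, as an engineer would, in place of code of your own. Each camera call takes 0.05 s, during which the arm holds its last target. There are 200 camera calls.

## Task

Put the two bare watch movements away for the night: seat each one, bridges up, flat in the round stand whose seat is made for its size, then stand over it the clear dust cover of the size that fits that stand, level on the stand's floor inside the rim. Leave the spare middle-sized cover, the oil bottle and the eye loupe where they are, and do not tip a movement over.

Things in the scene. Friction and masses are not known exactly. Their poses are not given: they have to be found in the camera images.
- movement_small: smaller of two bare round watch movements (brass, bright bridges), 34 mm across, 14 mm thick, lying loose, bridges up. Origin: centre of underside, z up. Plain upright edge, but a crown sticks out 6 mm along its own -y, so grip across its own x, fingertips 6 mm or more above its underside to clear the seat's collar.
- movement_large: larger of two bare round watch movements (brass, bright bridges), 62 mm across, 14 mm thick, lying loose, bridges up. Origin: centre of underside, z up. Plain upright edge, but a crown sticks out 6 mm along its own -y, so grip across its own x, fingertips 6 mm or more above its underside to clear the seat's collar.
- stand_small: smallest of three round aluminium stands fixed to the desk, 90 mm across. Floor 8 mm high inside a rim 12 mm high, 81 mm inside. In its middle a felt seat 14 mm high for a movement 34 mm across, in a flared dark collar 18 mm high: 40 mm inside at the felt, 47 at the mouth, 52 outside. The 69 mm cover stands between collar and rim. Origin: centre of underside.
- stand_middle: middle-sized of three round aluminium stands fixed to the desk (the spare), 104 mm across. Floor 8 mm high inside a rim 12 mm high, 95 mm inside. In its middle a felt seat 14 mm high for a movement 48 mm across, in a flared dark collar 18 mm high: 54 mm inside at the felt, 61 at the mouth, 66 outside. The 83 mm cover stands between collar and rim. Origin: centre of underside.
- stand_large: largest of three round aluminium stands fixed to the desk, 118 mm across. Floor 8 mm high inside a rim 12 mm high, 109 mm inside. In its middle a felt seat 14 mm high for a movement 62 mm across, in a flared dark collar 18 mm high: 68 mm inside at the felt, 75 at the mouth, 80 outside. The 97 mm cover stands between collar and rim. Origin: centre of underside.
- cover_small: smallest of three clear round dust covers, loose, open below, bright ring round the foot; 69 mm across, 64 mm inside, flat top 30 mm high, black knob on top: 18 mm across from 37 to 47 mm height, waisted below, total height 48 mm. Origin: centre of the open underside, z up.
- cover_middle: middle-sized of three clear round dust covers (the spare), loose, open below, bright ring round the foot; 83 mm across, 78 mm inside, flat top 30 mm high, black knob on top: 18 mm across from 37 to 47 mm height, waisted below, total height 48 mm. Origin: centre of the open underside, z up.
- cover_large: largest of three clear round dust covers, loose, open below, bright ring round the foot; 97 mm across, 92 mm inside, flat top 30 mm high, black knob on top: 18 mm across from 37 to 47 mm height, waisted below, total height 48 mm. Origin: centre of the open underside, z up.
- oil_bottle: white dropper bottle, 44 mm across, 112 mm tall, standing loose behind the stands; bystander. Origin: centre of the underside
- eye_loupe: black eye loupe, a cup 34 mm across and 28 mm high, standing loose in front of the stands; bystander. Origin: centre of the underside
Not all that is in view belongs to the job. What is shaped like the movement_small but blue is not meant.

How it is judged:
By the outcome, as a careful person would: the job done as asked, in the order asked, and still so for the second after the job is handed in, with the robot touching nothing.
It also fails if it takes over 102 s, if anything falls off the work surface, if the arm or the gripper's body presses on something with over 40 N, if the wrist force passes 120 N, or if a joint passes its speed limit or range.

## Working session

There is one attempt and no reset: what is moved stays moved. The work goes in short steps, Python scripts to look and compute and a tool call to move; the robot and the scene stay as the last step left them, time stands still between calls to the robot, and variables do not carry over. Pictures are saved under pics/ and viewed, on a budget of 14 in all, crops included, one or two more only if the job needs it, and the job is handed in when it is done.

Besides the shell and the picture viewer there is one more tool, called after "Call:" by a JSON object that holds its "name" and its "arguments", one argument or row to a line. carry_out: Moves the arm, as the interface text tells. Its arguments: {"type":"object","properties":{"steps":{"type":"array","items":{"type":"array","items":{"type":"number"}}},"newtons":{"type":"number"}},"required":["steps"]}

```bash
ls; mkdir -p pics; cat > h.py <<'E'
import numpy as np, cv2
from scipy.spatial.transform import Rotation as R
from workcell import manip
def cam(n):
    c=manip.camera_info(n); K=np.array([[c['fx'],0,c['cx']],[0,c['fy'],c['cy']],[0,0,1.]])
    return K,R.from_rotvec(np.ravel(c['rvec'])).as_matrix(),np.ravel(c['tvec'])
def unproj(p,z,C):
    K,r,t=C; d=r.T@np.linalg.solve(K,np.array([p[0],p[1],1.])); o=-r.T@t
    return (o+d*(z-o[2])/d[2])
def proj(X,C):
    K,r,t=C; q=K@(r@np.asarray(X)+t); return q[:2]/q[2]
def save(n,f):
    im=manip.get_image(n); cv2.imwrite('pics/'+f,im[...,::-1]); return im
NAMES="movement_small movement_large stand_small stand_middle stand_large cover_small cover_middle cover_large oil_bottle eye_loupe".split()
E
python3 - <<'E'
from h import *
s=manip.state(); print(s['time_s'],s['tool_pos'],s['tool_rot'])
save('top','top0.png'); save('scene','scene0.png')
C=cam('top');S=cam('scene')
print(-C[1].T@C[2],-S[1].T@S[2])
Z=dict(movement=0,stand=0,cover=0,oil=0,eye=0)
for n in NAMES:
    for c,CC in(('top',C),('scene',S)):
        for d in manip.landmark_of(n,c)[:3]:
            print(n,c,round(d['confidence'],2),np.round(d['location'],1),np.round(unproj(d['location'],0,CC)[:2]*1000))
print(manip.state()['time_s'])
E
```

```text
pics
0.0 [0.24263096 0.57582525 0.40402642] [ 1.98064632e-01  9.80188744e-01 -6.47576765e-04 -9.34451657e-05]
[0.4179994  0.04704361 0.93475335] [-0.02493812  0.35662639  0.54646212]
movement_small top 0.8 [185.9 295.2] [480. 310.]
movement_small top 0.65 [314.7 349.7] [403.  39.]
movement_small scene 0.67 [200.3 350.8] [475. 315.]
movement_small scene 0.58 [380.8 326.7] [404.  35.]
movement_large top 0.25 [234.  230.1] [625. 233.]
movement_large top 0.16 [312.7 233.8] [636.  70.]
movement_large scene 0.67 [337.  294.4] [503.  65.]
stand_small top 0.79 [394.3 227.2] [669. -97.]
stand_small scene 0.66 [370.2 227.4] [665. -98.]
stand_middle top 0.57 [237.2 228.5] [629. 227.]
stand_middle scene 0.96 [222.8 278.7] [628. 237.]
stand_large top 0.88 [310.2 233.3] [636.  75.]
stand_large scene 0.71 [301.5 252.6] [642.  74.]
stand_large scene 0.69 [435.4 300.6] [418. -86.]
cover_small top 0.6 [434.2 323. ] [ 482. -191.]
cover_middle top 0.61 [249.  337.2] [412. 172.]
cover_middle scene 0.61 [300.3 350.3] [413. 175.]
cover_large top 0.62 [378.6 354.2] [409. -86.]
cover_large scene 0.6 [439.  305.2] [406. -84.]
oil_bottle top 0.92 [322.6 167.1] [784.  66.]
oil_bottle scene 0.87 [277.7 219.6] [774.  74.]
eye_loupe top 0.57 [268.8 275.8] [539. 149.]
eye_loupe top 0.25 [311.6 235.1] [633.  72.]
eye_loupe scene 0.82 [282.5 296.1] [539. 155.]
1.1
```

View pics/top0.png

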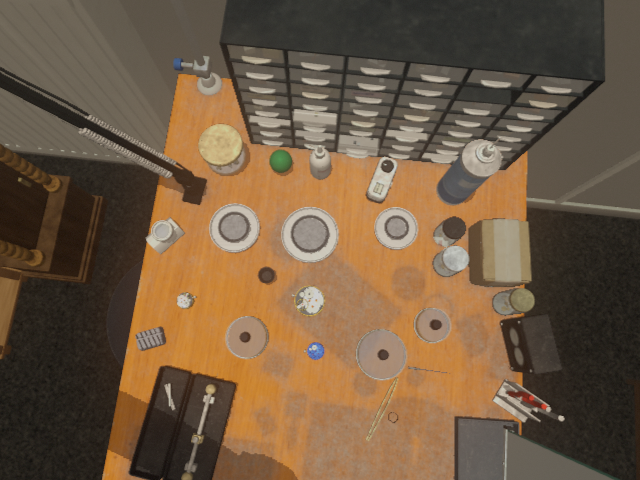

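View pics/scene0.png

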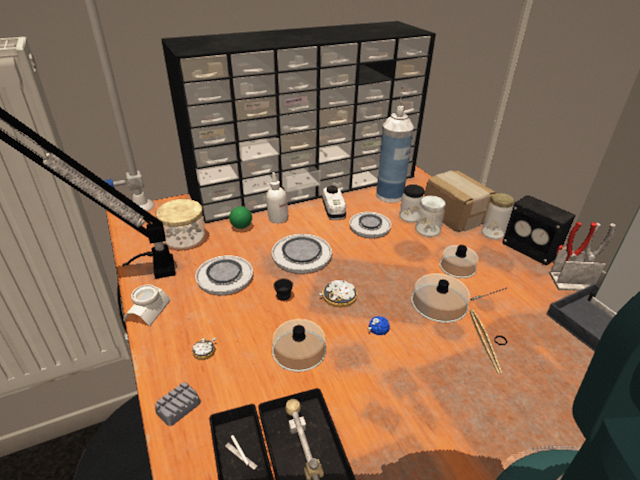

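Top view: brass small movement at (186,299), large at (310,300), blue look-alike at (316,351); stands at (234,228), (310,234), (396,228); covers at (246,337), (382,355), (433,324). The scene view agrees. I'm going over the brass small movement.

Call:
{"name": "carry_out", "arguments": {
  "steps": [
    [0, 210, -266, -60, 0, 0, 0],
    [0, 210, -266, -60, 0, 0, 0],
    [0, 210, -266, -60, 0, 0, 0],
    [0, 210, -266, -60, 0, 0, 0],
    [0, 210, -266, -60, 0, 0, 0],
    [0, 210, -266, -60, 0, 0, 0],
    [0, 210, -266, -60, 0, 0, 0]
  ],
  "newtons": 30
}}

```text
time_s: 1.98
tool_pos: [0.4541, 0.3078, 0.3444]
tool_rot: [0.2, 0.98, -0.0, 0.0]
wrist_force: [0.2, -0.4, 0.3]
finger_gap: 0.999
```

```bash
cat >> h.py <<'E'
def look(f,names,z=0.0,show=True):
    s=manip.state(); C=cam('wrist'); im=save('wrist',f)
    print('t',s['time_s'],'tcp',np.round(np.array(s['tool_pos'])*1000,1),'yaw(y)',np.round(np.degrees(np.arctan2(*R.from_quat(s['tool_rot']).as_matrix()[[1,0],1])),1),'cam',np.round(-C[1].T@C[2]*1000))
    for n in names:
        for d in manip.landmark_of(n,'wrist')[:2]: print('LM',n,round(d['confidence'],2),np.round(d['location'],1),np.round(unproj(d['location'],z,C)*1000,1))
        for d in manip.regions_of(n,'wrist')[:2]:
            m=d['region'].astype(np.uint8); c=max(cv2.findContours(m,0,1)[0],key=len)
            (u,v),r=cv2.minEnclosingCircle(c); M=cv2.moments(c)
            print('RG',n,round(d['confidence'],2),np.round(d['location'],1),'encl',round(u),round(v),round(r),np.round(unproj(d['location'],z,C)*1000,1))
    return im,C
E
python3 - <<'E'
from h import *
look('w1.png',['movement_small'],0.0)
E
```

```text
t 1.975 tcp [454.1 307.8 344.4] yaw(y) 66.9 cam [389. 336. 313.]
LM movement_small 0.77 [  5.5 281.1] [403.8  43.4   0. ]
LM movement_small 0.56 [320.2 234.4] [472.  310.1   0. ]
RG movement_small 0.69 [320.  233.7] encl 318 238 25 [471.4 310.2   0. ]
RG movement_small 0.63 [ 11.  281.3] encl 2 284 20 [405.8  47.6   0. ]
```

View pics/w1.png

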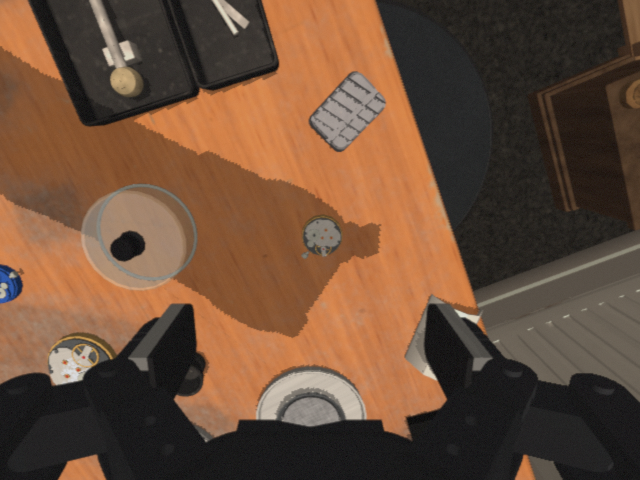

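Wrist picture: the brass movement is centred at (322,235), with its crown toward (305,256). I'll fit a projected model to the region mask for exact pose.

```bash
cat >> h.py <<'E'
from scipy.optimize import minimize
def circ(r,z,n=48):
    a=np.linspace(0,2*np.pi,n,endpoint=False); return np.c_[r*np.cos(a),r*np.sin(a),0*a+z]
def crown(r): # lies along own -y
    return np.array([[x,-y,z] for x in(-.0025,.0025) for y in(r-.003,r+.006) for z in(.007,.011)])
def parts_of(n):
    if n.startswith('movement'):
        r=.017 if 'small' in n else .031
        return [np.r_[circ(r,0),circ(r,.014)],crown(r)]
    k=n.split('_')[1]
    if n.startswith('stand'): return [np.r_[circ({'small':.045,'middle':.052,'large':.059}[k],z) for z in(0,.012)]] if 0 else [np.concatenate([circ({'small':.045,'middle':.052,'large':.059}[k],z) for z in(0,.012)])]
    r={'small':.0345,'middle':.0415,'large':.0485}[k]
    return [np.concatenate([circ(r,0),circ(r,.03)]),np.concatenate([circ(.009,.037),circ(.009,.048)])]
def render(n,x,y,yaw,C,S=4,z=0.):
    im=np.zeros((480,640),np.uint8); Rz=R.from_euler('z',yaw).as_matrix()
    for P in parts_of(n):
        W=P@Rz.T+[x,y,z]; q=(C[0]@(C[1]@W.T+C[2][:,None])); q=(q[:2]/q[2]).T
        cv2.fillConvexPoly(im,cv2.convexHull(np.round(q*16).astype(np.int32)),255,cv2.LINE_AA,4)
    return im/255.
def fit(n,mask,C,x,y,z=0.,yaws=None):
    m=cv2.GaussianBlur(mask.astype(float),(0,0),.7)
    f=lambda p:1-(lambda r:np.minimum(r,m).sum()/np.maximum(r,m).sum())(render(n,p[0]/1e3,p[1]/1e3,p[2]/10,C,z=z))
    best=None
    for a in (np.radians(np.arange(0,360,30)) if yaws is None else yaws):
        o=minimize(f,[x*1e3,y*1e3,a*10],method='Nelder-Mead',options=dict(xatol=.05,fatol=1e-5,maxiter=150,initial_simplex=np.array([[x*1e3,y*1e3,a*10],[x*1e3+6,y*1e3,a*10],[x*1e3,y*1e3+6,a*10],[x*1e3,y*1e3,a*10+3]])))
        if best is None or o.fun<best.fun: best=o
    return best
def measure(n,c,guess=None,z=0.,yaw=None):
    C=cam(c)
    for d in manip.regions_of(n,c)[:3]:
        p=unproj(d['location'],z+.007,C)
        if guess is not None and np.hypot(*(p[:2]-guess))>.05: continue
        o=fit(n,d['region'],C,p[0],p[1],z,[0] if not n.startswith('mov') else yaw)
        print(n,c,'conf',round(d['confidence'],2),'xy',np.round(o.x[:2],1),'yaw',round(np.degrees(o.x[2]/10)%360,1),'IoU',round(1-o.fun,3))
E
python3 - <<'E'
from h import *
s=manip.state()
measure('movement_small','wrist',[.475,.31]); 
save('top','top1.png')
for n in ['movement_small','movement_large','stand_small','stand_large','cover_small','cover_large']: measure(n,'top')
for n in ['stand_small','stand_large','movement_large','movement_small']: measure(n,'scene')
C=cam('wrist')
for p in [(322,235),(305,256)]: print(unproj(p,.01,C))
C=cam('top');print('can',unproj((450,192),0,C),'jar',unproj((444,240),0,C))
print(manip.state()['time_s'])
E
```

```text
Traceback (most recent call last):
  File "h.py", line 35
    if n.startswith('stand'): return [np.r_[circ({'small':.045,'middle':.052,'large':.059}[k],z) for z in(0,.012)]] if 0 else [np.concatenate([circ({'small':.045,'middle':.052,'large':.059}[k],z) for z in(0,.012)])]
                                      ^^^^^^^^^^^^^^^^^^^^^^^^^^^^^^^^^^^^^^^^^^^^^^^^^^^^^^^^^^^^^^^^^^^^^^^^^^^^
SyntaxError: invalid syntax. Perhaps you forgot a comma?
```

```bash
python3 - <<'E'
s=open('h.py').read()
i=s.index("return [np.r_[circ({"); j=s.index("if 0 else ",i)
open('h.py','w').write(s[:i]+"return "+s[j+10:])
E
python3 - <<'E'
from h import *
s=manip.state()
measure('movement_small','wrist',[.475,.31]); 
save('top','top1.png'); save('scene','scene1.png')
for n in ['movement_small','movement_large','stand_small','stand_large','cover_small','cover_large']: measure(n,'top')
for n in ['stand_small','stand_large','movement_large','movement_small']: measure(n,'scene')
C=cam('wrist')
for p in [(322,235),(305,256)]: print(unproj(p,.01,C))
C=cam('top');print('can',unproj((450,192),0,C),'jar',unproj((444,240),0,C))
print(manip.state()['time_s'])
E
```

```text
movement_small wrist conf 0.69 xy [469.2 314.8] yaw 28.7 IoU 0.848
movement_small top conf 0.62 xy [401.9  39.2] yaw 72.1 IoU 0.82
movement_small top conf 0.57 xy [469.5 307.1] yaw 23.8 IoU 0.8
movement_large top conf 0.77 xy [497.4  62.2] yaw 128.1 IoU 0.855
movement_large top conf 0.58 xy [617.7 239.4] yaw 229.5 IoU 0.43
stand_small top conf 0.93 xy [666.6 -99.4] yaw 3.8 IoU 0.887
stand_large top conf 0.71 xy [633.9  76.2] yaw 356.8 IoU 0.907
cover_small top conf 0.8 xy [ 478.1 -182.1] yaw 16.8 IoU 0.882
cover_large top conf 0.81 xy [410.4 -87.4] yaw 9.3 IoU 0.942
stand_small scene conf 0.83 xy [673.8 -99.2] yaw 357.7 IoU 0.83
stand_large scene conf 0.84 xy [639.9  75.4] yaw 9.0 IoU 0.904
stand_large scene conf 0.22 xy [831.   57.7] yaw 17.5 IoU 0.426
movement_large scene conf 0.58 xy [501.6  63.1] yaw 239.3 IoU 0.823
movement_small scene conf 0.91 xy [474.1 310.3] yaw 264.1 IoU 0.714
movement_small scene conf 0.57 xy [407.  39.] yaw 245.6 IoU 0.687
[0.46903786 0.31459092 0.01      ]
[0.48018094 0.29487552 0.01      ]
can [ 0.75886858 -0.20763388  0.        ] jar [ 0.65373118 -0.20100822  0.        ]
2.775
```

Call:
{"name": "carry_out", "arguments": {
  "steps": [
    [0, 15, 6, -90, 0, 0, -38],
    [0, 15, 6, -90, 0, 0, -38],
    [0, 15, 6, -90, 0, 0, -38],
    [0, 15, 6, -90, 0, 0, -38],
    [0, 15, 6, -90, 0, 0, -38]
  ]
}}

```text
time_s: 3.4
tool_pos: [0.4676, 0.3161, 0.2546]
tool_rot: [0.506, 0.863, -0.0, 0.0]
wrist_force: [0.2, -0.3, 0.3]
finger_gap: 1.002
```

```bash
python3 - <<'E'
from h import *
im,C=look('w2.png',['movement_small'],0.0)
measure('movement_small','wrist',[.47,.314]); 
for z in (0,.014): print(proj((.469,.3145,z),C))
E
```

```text
t 3.4 tcp [467.6 316.1 254.6] yaw(y) 29.2 cam [433. 378. 223.]
LM movement_small 0.79 [309.2 259.2] [470.6 311.1   0. ]
RG movement_small 0.91 [306.9 260. ] encl 312 268 35 [469.6 309.9   0. ]
movement_small wrist conf 0.91 xy [472.  311.4] yaw 24.7 IoU 0.835
[309.65439833 253.25403025]
[309.64798837 260.92286289]
```

View pics/w2.png

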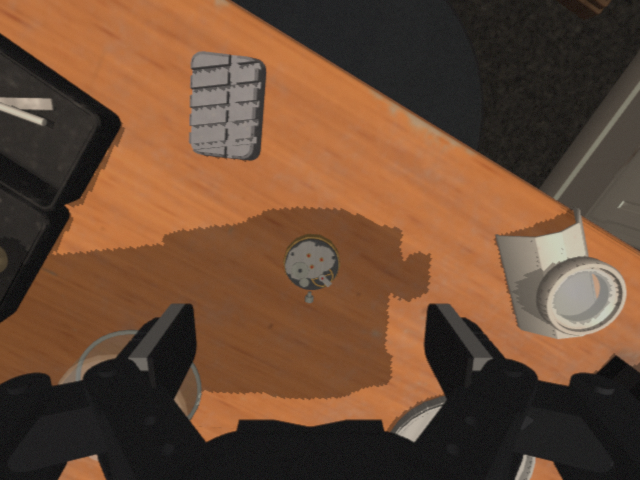

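Call:
{"name": "carry_out", "arguments": {
  "steps": [
    [0, 4, -4, -30, 0, 0, -3],
    [0, 4, -4, -75, 0, 0, -3],
    [0, 4, -4, -75, 0, 0, -3],
    [180, 4, -4, -75, 0, 0, -3],
    [255, 4, -4, -75, 0, 0, -3],
    [255, 4, -4, -75, 0, 0, -3],
    [255, 4, -4, -75, 0, 0, -3],
    [255, 4, -4, -75, 0, 0, -3]
  ],
  "newtons": 30
}}

```text
time_s: 4.6
tool_pos: [0.472, 0.3122, 0.181]
tool_rot: [0.529, 0.849, 0.001, 0.0]
wrist_force: [-3.9, -2.2, 13.7]
finger_gap: 0.374
```

Call:
{"name": "carry_out", "arguments": {
  "steps": [
    [255, 0, 0, 0, 0, 0, 0],
    [255, 0, 0, 25, 0, 0, 0],
    [255, 0, 0, 60, 0, 0, 0],
    [255, 0, 0, 60, 0, 0, 0]
  ]
}}

```text
time_s: 5.1
tool_pos: [0.4724, 0.3124, 0.2425]
tool_rot: [0.529, 0.849, 0.002, 0.001]
wrist_force: [0.8, 0.7, -0.5]
finger_gap: 0.372
```

```bash
python3 - <<'E'
from h import *
im,C=look('w3.png',[],0.0)
cv2.imwrite('pics/w3c.png',cv2.resize(im[150:470,120:520,::-1],(800,640))[:600])
E
```

```text
t 5.1 tcp [472.4 312.4 242.5] yaw(y) 26.2 cam [442. 377. 211.]
```

View pics/w3c.png

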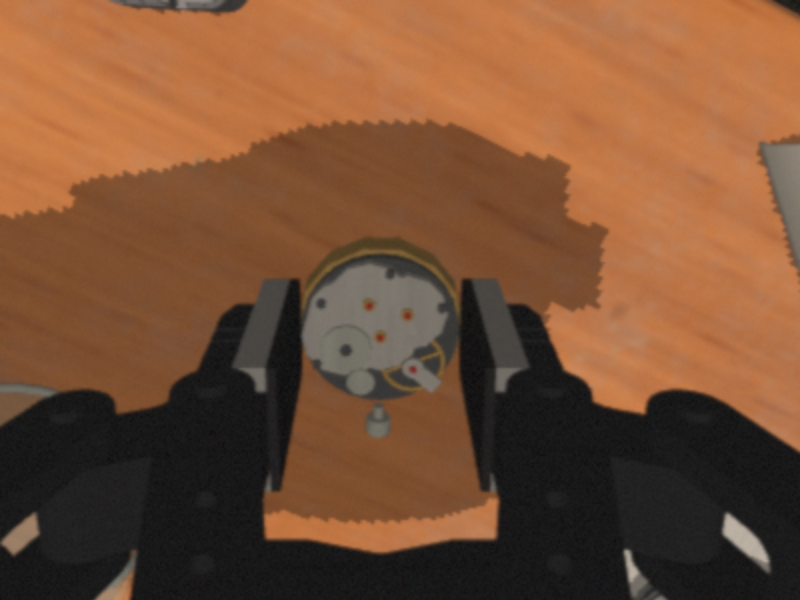

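Held squarely at the tips, crown pointing away from the jaws. Next I'm moving beside stand_small to measure it.

Call:
{"name": "carry_out", "arguments": {
  "steps": [
    [255, 113, -427, 118, 0, 0, 0],
    [255, 113, -427, 118, 0, 0, 0],
    [255, 113, -427, 118, 0, 0, 0],
    [255, 113, -427, 118, 0, 0, 0],
    [255, 113, -427, 118, 0, 0, 0],
    [255, 113, -427, 118, 0, 0, 0],
    [255, 113, -427, 118, 0, 0, 0],
    [255, 113, -427, 118, 0, 0, 0],
    [255, 113, -427, 118, 0, 0, 0],
    [255, 113, -427, 118, 0, 0, 0]
  ]
}}

```text
time_s: 6.4
tool_pos: [0.5846, -0.1134, 0.3568]
tool_rot: [0.528, 0.849, -0.0, -0.001]
wrist_force: [-0.0, 0.6, -1.3]
finger_gap: 0.372
```

```bash
python3 - <<'E'
from h import *
im,C=look('w4.png',['stand_small'],0.0)
measure('stand_small','wrist',[.67,-.1])
s=manip.state();t=np.array(s['tool_pos'])
print('held off',np.round((unproj((310,311),t[2]-.165,C)-t)*1000,1))
print('proj tcp axis at that z',proj((t[0],t[1],t[2]-.165),C))
E
```

```text
t 6.4 tcp [ 584.6 -113.4  356.8] yaw(y) 26.3 cam [554. -49. 325.]
LM stand_small 0.75 [402.4 236.3] [665.7 -95.2   0. ]
RG stand_small 0.77 [406.  238.7] encl 406 239 54 [669.6 -95.7   0. ]
stand_small wrist conf 0.77 xy [669.4 -98. ] yaw 2.0 IoU 0.92
held off [  -1.9    5.  -165. ]
proj tcp axis at that z [308.56660454 323.81402272]
```

View pics/w4.png

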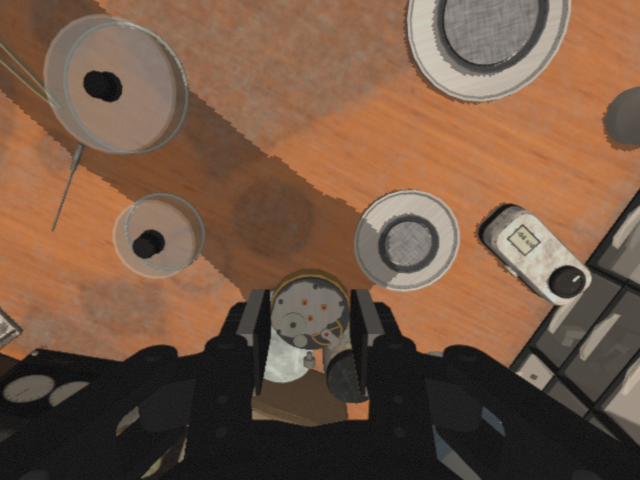

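```bash
python3 - <<'E'
from h import *
C=cam('wrist'); 
print(unproj((407.5,240.8),.012,C),unproj((411,242.5),.014,C),unproj((410.5,243),.018,C))
im=cv2.imread('pics/w4.png'); g=im[:,:,1].astype(int); b=im[:,:,0].astype(int); r=im[:,:,2].astype(int)
m=((abs(r-b)<35)).astype(np.uint8); m[:, :350]=0; m[:,464:]=0; m[:185]=0; m[295:]=0
c=max(cv2.findContours(m,0,1)[0],key=cv2.contourArea); e=cv2.fitEllipse(cv2.convexHull(c)); print(e,unproj(e[0],.012,C))
print('small cover',unproj((148,243),.047,C),'large cover knob',unproj((102,86),.047,C), 'rim small',unproj((158.5,235),.03,C))
E
```

```text
[ 0.66797765 -0.09575726  0.012     ] [ 0.67062919 -0.0954546   0.014     ] [ 0.66897625 -0.09542651  0.018     ]
((405.9560241699219, 239.8668975830078), (99.49535369873047, 106.83422088623047), 62.618003845214844) [ 0.66639892 -0.09562274  0.012     ]
small cover [ 0.48160522 -0.1780745   0.047     ] large cover knob [ 0.41676161 -0.08748845  0.047     ] rim small [ 0.48242376 -0.17596612  0.03      ]
```

Call:
{"name": "carry_out", "arguments": {
  "steps": [
    [255, 85, 14, -50, 0, 0, 0],
    [255, 85, 14, -100, 0, 0, 0],
    [255, 85, 14, -133, 0, 0, 0],
    [255, 85, 14, -133, 0, 0, 0],
    [255, 85, 14, -133, 0, 0, 0]
  ]
}}

```text
time_s: 7.22
tool_pos: [0.67, -0.1012, 0.2267]
tool_rot: [0.529, 0.849, 0.0, 0.001]
wrist_force: [0.5, 0.2, 0.5]
finger_gap: 0.367
```

```bash
python3 - <<'E'
from h import *
im,C=look('w5.png',[],0.0)
cv2.imwrite('pics/w5c.png',cv2.resize(im[180:420,150:470,::-1],(800,600)))
E
```

```text
t 7.225 tcp [ 670.  -101.2  226.7] yaw(y) 26.1 cam [639. -37. 195.]
```

View pics/w5c.png

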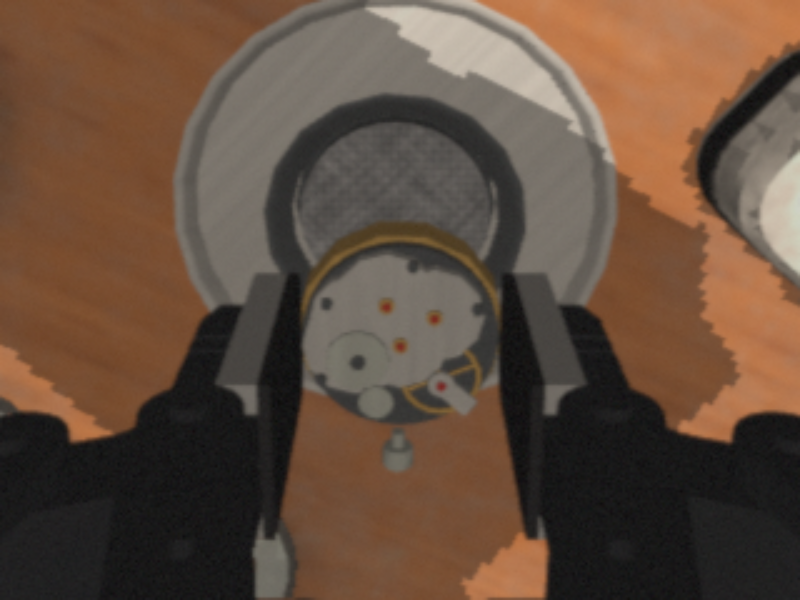

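```bash
cat >> h.py <<'E'
def topedge(px,z,r,C):
    """centre of a circle of radius r at height z whose far image edge is px"""
    d=C[1].T@np.array([0,1,0]); d=d[:2]/np.hypot(*d[:2]); return np.round((unproj(px,z,C)[:2]+d*r)*1000,1)
E
python3 - <<'E'
from h import *
C=cam('wrist'); s=manip.state(); t=np.array(s['tool_pos'])
f=lambda u,v:(150+u/2.5,180+v/2.5)
print(topedge(f(396,2),.012,.045,C),topedge(f(396,95),.018,.026,C),topedge(f(396,120),.014,.020,C))
for z in(t[2]-.1655,): print('top face',topedge(f(401,245),z,.0165,C), unproj(f(401,334),z,C)*1000)
print('bottom',topedge(f(401,222),t[2]-.1805,.017,C))
E
```

```text
[669.7 -99.7] [668.7 -97.5] [668.6 -97.4]
top face [ 670.7 -100. ] [669.86223044 -98.17604929  61.73742092]
bottom [ 671.9 -102.2]
```

Call:
{"name": "carry_out", "arguments": {
  "steps": [
    [255, -1.5, 1, -15, 0, 0, 0],
    [255, -1.5, 1, -28, 0, 0, 0],
    [255, -1.5, 1, -32, 0, 0, 0],
    [255, -1.5, 1, -33, 0, 0, 0],
    [255, -1.5, 1, -33, 0, 0, 0]
  ]
}}

```text
time_s: 7.9
tool_pos: [0.668, -0.0999, 0.1927]
tool_rot: [0.529, 0.849, 0.0, -0.001]
wrist_force: [-13.2, 4.8, 25.1]
finger_gap: 0.37
```

Call:
{"name": "carry_out", "arguments": {
  "steps": [
    [255, -1, 0.4, 2, 0, 0, 0],
    [255, -1, 0.4, 2, 0, 0, 0]
  ]
}}

```text
time_s: 8.15
tool_pos: [0.6671, -0.0996, 0.1935]
tool_rot: [0.529, 0.849, -0.0, -0.0]
wrist_force: [0.5, 0.9, -0.2]
finger_gap: 0.367
```

```bash
python3 - <<'E'
from h import *
im,C=look('w6.png',[],0.0)
s=manip.state(); print(s['wrist_force'],s['torque'])
cv2.imwrite('pics/w6c.png',cv2.resize(im[180:420,150:470,::-1],(800,600)))
E
```

```text
t 8.15 tcp [667.1 -99.6 193.5] yaw(y) 26.2 cam [636. -36. 162.]
[ 0.25460963  0.84081429 -0.02572251] [0.19319632 0.01451133 0.02003344]
```

View pics/w6c.png

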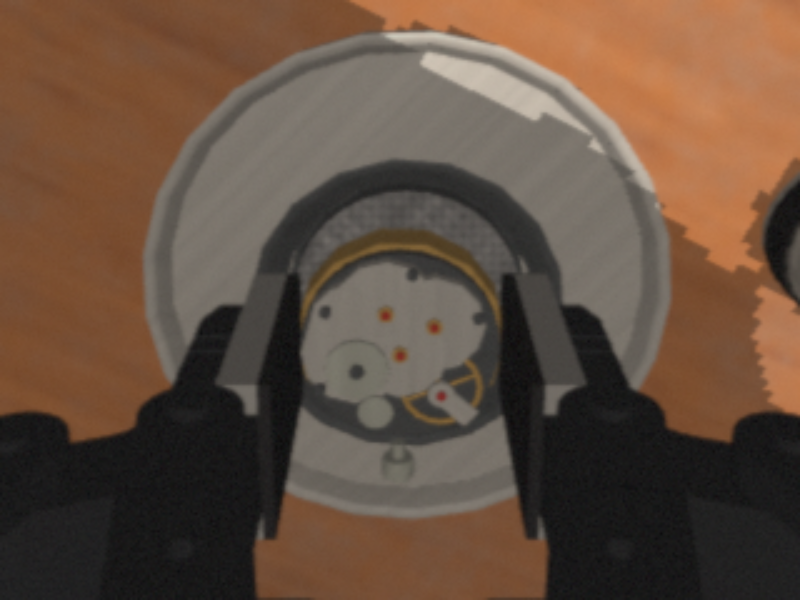

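```bash
python3 - <<'E'
from h import *
C=cam('wrist'); s=manip.state(); t=np.array(s['tool_pos'])
f=lambda u,v:(150+u/2.5,180+v/2.5)
print(topedge(f(406,32),.012,.045,C),topedge(f(406,517),.012,-.045,C),topedge(f(408,158),.018,.026,C),topedge(f(408,190),.014,.020,C))
for z in(.028,.03): print('top face',topedge(f(401,250),z,.0165,C), topedge(f(401,444),z,-.0165,C))
for z in(.014,.017): print('bottom',topedge(f(401,229),z,.017,C))
E
```

```text
[667.8 -97.4] [667.  -95.6] [667.9 -96.9] [668.2 -97.4]
top face [667.6 -99. ] [667.6 -98.7]
top face [667.3 -98.2] [667.  -97.6]
bottom [ 668.8 -101.2]
bottom [ 668.3 -100.2]
```

Call:
{"name": "carry_out", "arguments": {
  "steps": [
    [255, 0.2, 0, 3, 0, 0, 0],
    [255, 0.4, 2.2, 3, 0, 0, 0],
    [255, 0.4, 2.2, 3, 0, 0, 0],
    [255, 0.4, 2.2, 1, 0, 0, 0],
    [255, 0.4, 2.2, 0.5, 0, 0, 0],
    [255, 0.4, 2.2, 0.5, 0, 0, 0]
  ]
}}

```text
time_s: 8.95
tool_pos: [0.6676, -0.0975, 0.1941]
tool_rot: [0.529, 0.849, -0.0, -0.0]
wrist_force: [0.1, 0.4, -0.4]
finger_gap: 0.37
```

Call:
{"name": "carry_out", "arguments": {
  "steps": [
    [255, 0, 0, -0.7, 0, 0, 0],
    [255, 0, 0, -1.4, 0, 0, 0]
  ]
}}

```text
time_s: 9.2
tool_pos: [0.6677, -0.0975, 0.193]
tool_rot: [0.529, 0.849, 0.0, 0.0]
wrist_force: [-2.4, 0.8, 10.2]
finger_gap: 0.367
```

Call:
{"name": "carry_out", "arguments": {
  "steps": [
    [200, 0, 0, 0, 0, 0, 0],
    [60, 0, 0, 0, 0, 0, 0],
    [0, 0, 0, 0, 0, 0, 0],
    [0, 0, 0, 0, 0, 0, 0],
    [0, 0, 0, 40, 0, 0, 0],
    [0, 0, 0, 80, 0, 0, 0],
    [0, 0, 0, 80, 0, 0, 0]
  ]
}}

```text
time_s: 10.07
tool_pos: [0.6684, -0.0977, 0.276]
tool_rot: [0.529, 0.849, 0.001, 0.002]
wrist_force: [0.5, 0.1, -0.5]
finger_gap: 0.999
```

```bash
python3 - <<'E'
from h import *
im,C=look('w7.png',['cover_small','movement_small'],0.0)
cv2.imwrite('pics/w7c.png',cv2.resize(im[150:390,150:470,::-1],(800,600)))
E
```

```text
t 10.075 tcp [668.4 -97.7 276. ] yaw(y) 26.1 cam [638. -34. 244.]
RG cover_small 0.85 [ 14.3 237.4] encl 1 232 50 [ 496.3 -180.5    0. ]
LM movement_small 0.82 [307.5 243.3] [ 669.8 -100.2    0. ]
RG movement_small 0.67 [306.8 247. ] encl 309 254 34 [ 670.5 -102.7    0. ]
```

View pics/w7c.png

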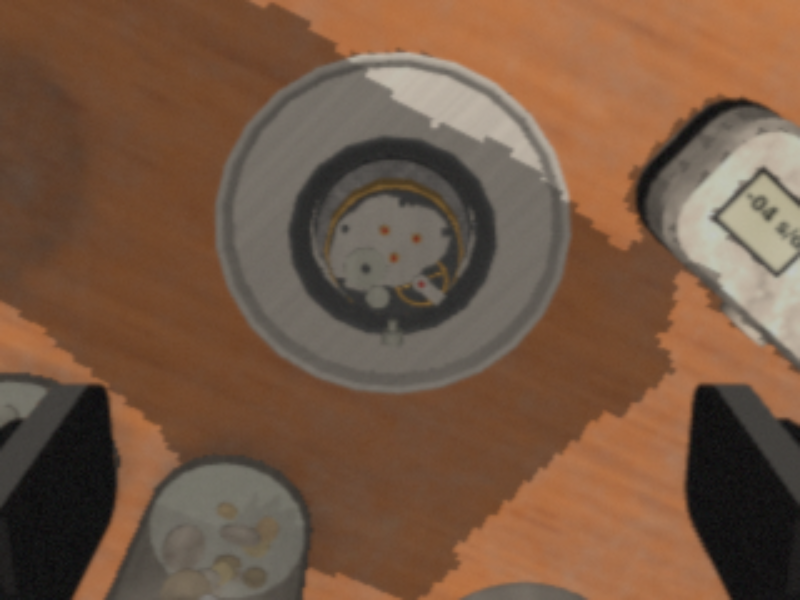

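Seated flat in the felt, crown over the collar. Next is cover_small.

Call:
{"name": "carry_out", "arguments": {
  "steps": [
    [0, -188, -80, 20, 0, 0, 0],
    [0, -188, -80, 20, 0, 0, 0],
    [0, -188, -80, 20, 0, 0, 0],
    [0, -188, -80, 20, 0, 0, 0],
    [0, -188, -80, 20, 0, 0, 0],
    [0, -188, -80, 20, 0, 0, 0]
  ]
}}

```text
time_s: 11.08
tool_pos: [0.4807, -0.1768, 0.2925]
tool_rot: [0.528, 0.849, -0.0, -0.0]
wrist_force: [-0.2, 0.7, 0.1]
finger_gap: 1.002
```

```bash
cat >> h.py <<'E'
def knob(im,C,guess,h=.047):
    """dark round knob nearest to guess; returns xy of its top"""
    p=proj((guess[0],guess[1],h),C); m=(im.max(2)<45).astype(np.uint8)
    n,l,st,ce=cv2.connectedComponentsWithStats(m); 
    k=[i for i in range(1,n) if 100<st[i,4]<4000 and np.hypot(*(ce[i]-p))<60]
    for i in sorted(k,key=lambda i:np.hypot(*(ce[i]-p)))[:2]: print('knob px',np.round(ce[i],1),st[i],np.round(unproj(ce[i],h-.004,C)*1000,1))
E
python3 - <<'E'
from h import *
im,C=look('w8.png',['cover_small'],0.0)
knob(im,C,(.481,-.178)); measure('cover_small','wrist')
cv2.imwrite('pics/w8c.png',cv2.resize(im[120:360,150:470,::-1],(640,480)))
E
```

```text
t 11.075 tcp [ 480.7 -176.8  292.5] yaw(y) 26.2 cam [ 450. -113.  261.]
LM cover_small 0.66 [304.  242.2] [ 480.3 -184.     0. ]
RG cover_small 0.7 [301.  246.7] encl 302 245 55 [ 479.8 -187.9    0. ]
knob px [302.  256.4] [287 239  31  36 885] [ 478.  -180.6   43. ]
cover_small wrist conf 0.7 xy [ 478.1 -182.8] yaw 1.5 IoU 0.908
```

View pics/w8c.png

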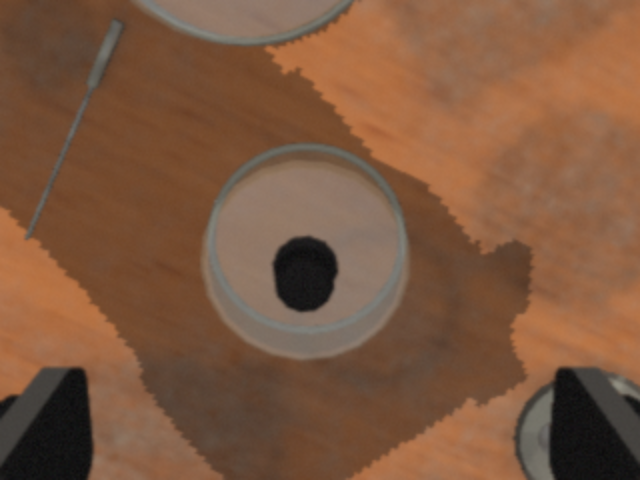

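Call:
{"name": "carry_out", "arguments": {
  "steps": [
    [0, -2, -4.5, -50, 0, 0, 0],
    [0, -2, -4.5, -80, 0, 0, 0],
    [0, -2, -4.5, -86, 0, 0, 0],
    [0, -2, -4.5, -86, 0, 0, 0],
    [200, -2, -4.5, -86, 0, 0, 0],
    [255, -2, -4.5, -86, 0, 0, 0],
    [255, -2, -4.5, -86, 0, 0, 0],
    [255, -2, -4.5, -86, 0, 0, 0],
    [255, -2, -4.5, -86, 0, 0, 0]
  ],
  "newtons": 40
}}

```text
time_s: 12.4
tool_pos: [0.4777, -0.182, 0.207]
tool_rot: [0.529, 0.849, 0.0, 0.0]
wrist_force: [-0.1, 0.4, 5.1]
finger_gap: 0.186
```

Call:
{"name": "carry_out", "arguments": {
  "steps": [
    [255, 0, 0, 50, 0, 0, 0],
    [255, 0, 0, 80, 0, 0, 0],
    [255, 190, 84, 80, 0, 0, 0],
    [255, 190, 84, 80, 0, 0, 0],
    [255, 190, 84, 80, 0, 0, 0],
    [255, 190, 84, 80, 0, 0, 0],
    [255, 190, 84, 70, 0, 0, 0],
    [255, 190, 84, 50, 0, 0, 0],
    [255, 190, 84, 50, 0, 0, 0],
    [255, 190, 84, 50, 0, 0, 0]
  ]
}}

```text
time_s: 13.65
tool_pos: [0.6673, -0.0984, 0.2569]
tool_rot: [0.529, 0.849, -0.0, -0.0]
wrist_force: [-0.2, -0.3, 0.1]
finger_gap: 0.184
```

```bash
python3 - <<'E'
from h import *
im,C=look('w9.png',[],0.0)
print(manip.state()['finger_gap'])
cv2.imwrite('pics/w9c.png',cv2.resize(im[120:420,120:520,::-1],(800,600)))
E
```

```text
t 13.65 tcp [667.3 -98.4 256.9] yaw(y) 26.1 cam [636. -34. 225.]
0.18754453767279813
```

View pics/w9c.png

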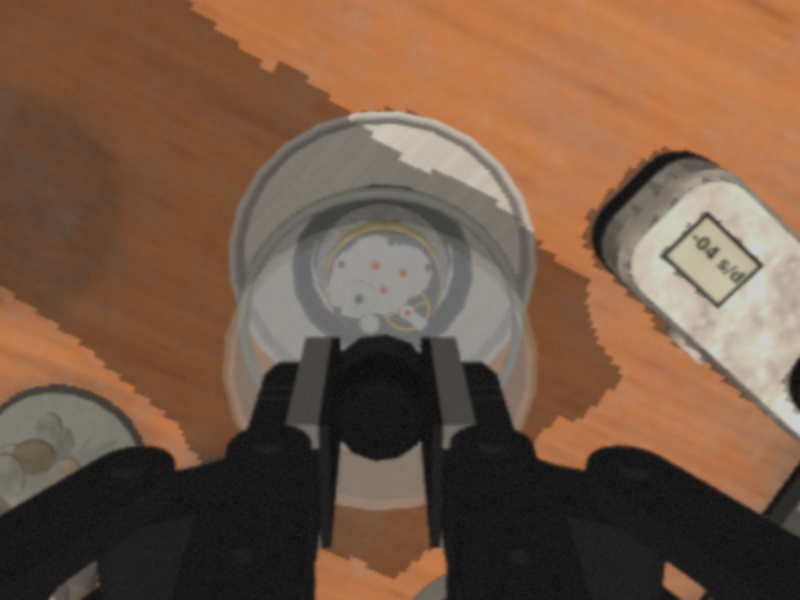

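```bash
python3 - <<'E'
from h import *
C=cam('wrist')
f=lambda u,v:(120+u/2,120+v/2)
print('stand',topedge(f(383,112),.012,.045,C),topedge(f(383,198),.018,.026,C))
print('cover',topedge(f(383,184),.050,.0345,C),topedge(f(383,184),.053,.0345,C),'lid front',topedge(f(380,512),.08,-.0345,C))
E
```

```text
stand [668.6 -97.3] [ 670.3 -100.6]
cover [669.1 -98.6] [668.8 -98.1] lid front [667.3 -96.5]
```

Call:
{"name": "carry_out", "arguments": {
  "steps": [
    [255, -0.3, 0.7, -20, 0, 0, 0],
    [255, -0.3, 0.7, -34, 0, 0, 0],
    [255, -0.3, 0.7, -40, 0, 0, 0],
    [255, -0.3, 0.7, -42, 0, 0, 0],
    [255, -0.3, 0.7, -42, 0, 0, 0]
  ]
}}

```text
time_s: 14.32
tool_pos: [0.6672, -0.0973, 0.215]
tool_rot: [0.529, 0.849, -0.0, -0.0]
wrist_force: [-4.5, 1.1, 6.7]
finger_gap: 0.191
```

Call:
{"name": "carry_out", "arguments": {
  "steps": [
    [150, -0.2, 0, 0, 0, 0, 0],
    [0, -0.2, 0, 0, 0, 0, 0],
    [0, -0.2, 0, 0, 0, 0, 0],
    [0, -0.2, 0, 0, 0, 0, 0],
    [0, -0.2, 0, 40, 0, 0, 0],
    [0, -0.2, 0, 90, 0, 0, 0],
    [0, -0.2, 0, 90, 0, 0, 0]
  ]
}}

```text
time_s: 15.2
tool_pos: [0.668, -0.0976, 0.3088]
tool_rot: [0.529, 0.849, 0.001, 0.003]
wrist_force: [0.1, 0.2, 0.0]
finger_gap: 1.003
```

```bash
python3 - <<'E'
from h import *
im,C=look('w10.png',[],0.0)
cv2.imwrite('pics/w10c.png',cv2.resize(im[120:360,150:470,::-1],(640,480)))
E
```

```text
t 15.2 tcp [668.  -97.6 308.8] yaw(y) 26.1 cam [637. -34. 277.]
```

View pics/w10c.png

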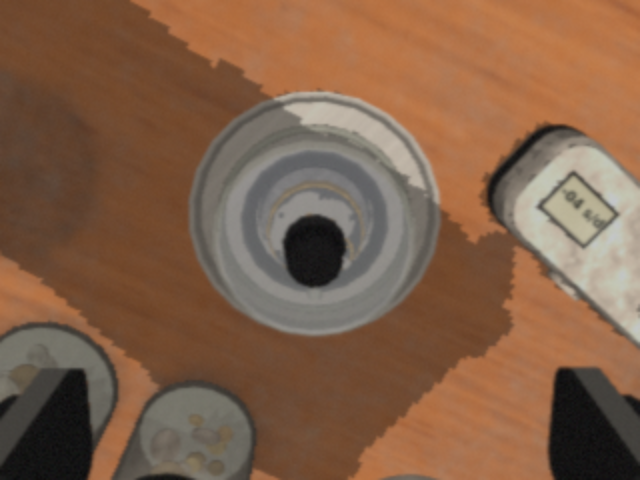

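Cover_small sits inside the rim, level. On to the large movement.

Call:
{"name": "carry_out", "arguments": {
  "steps": [
    [0, -170, 162, 10, 0, 0, -26],
    [0, -170, 162, 10, 0, 0, -26],
    [0, -170, 162, 10, 0, 0, -26],
    [0, -170, 162, 10, 0, 0, -26],
    [0, -170, 162, 10, 0, 0, -26],
    [0, -170, 162, 10, 0, 0, -26]
  ]
}}

```text
time_s: 16.0
tool_pos: [0.4972, 0.0646, 0.3144]
tool_rot: [0.706, 0.708, -0.0, 0.0]
wrist_force: [0.9, -0.3, -1.2]
finger_gap: 1.001
```

```bash
python3 - <<'E'
from h import *
im,C=look('w11.png',['movement_large'],0.0)
measure('movement_large','wrist',[.499,.063])
cv2.imwrite('pics/w11c.png',cv2.resize(im[100:400,120:520,::-1],(800,600)))
E
```

```text
t 16.0 tcp [497.2  64.6 314.4] yaw(y) 0.2 cam [497. 136. 283.]
LM movement_large 0.66 [313.5 231.3] [500.1  60.5   0. ]
RG movement_large 0.75 [315.  233.2] encl 313 224 45 [501.3  59.    0. ]
movement_large wrist conf 0.75 xy [500.   62.1] yaw 170.3 IoU 0.879
```

View pics/w11c.png

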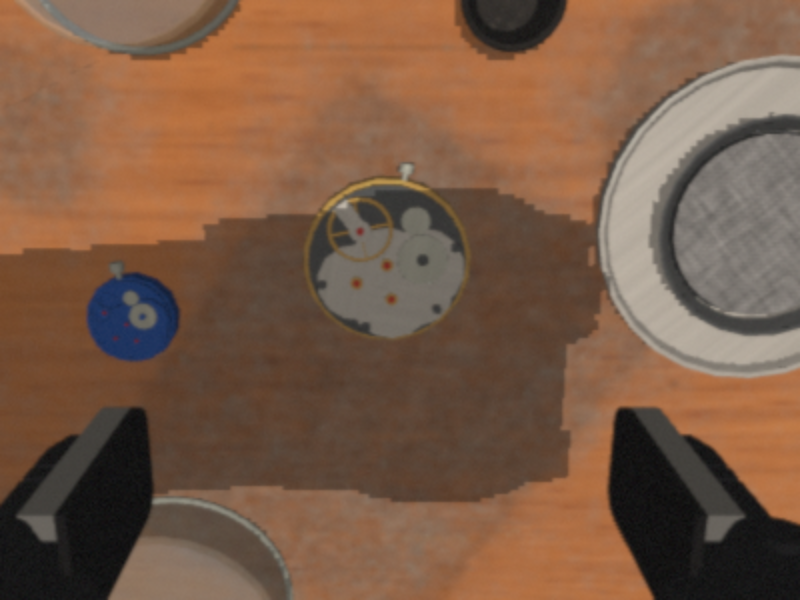

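```bash
python3 - <<'E'
from h import *
C=cam('wrist')
f=lambda u,v:(120+u/2,100+v/2)
print(unproj(f(387.5,259),.014,C),topedge(f(387.5,179),.014,.031,C),topedge(f(387.5,339),.014,-.031,C))
print(unproj(f(790,222),.014,C)) 
s=manip.state(); print(s['tool_pos'],s['joint_positions'])
im=cv2.imread('pics/w11.png').astype(int)
m=(abs(im[...,2]-im[...,0])<35).astype(np.uint8); m[:,:410]=0
l=cv2.connectedComponents(m)[1]; k=l[215,440]; c=max(cv2.findContours((l==k).astype(np.uint8),0,1)[0],key=len)
h=cv2.convexHull(c).reshape(-1,2); h=h[h[:,0]<638]; print(h.min(0),h.max(0))
from scipy.optimize import least_squares
P=np.array([unproj(p,.012,C)[:2] for p in c.reshape(-1,2) if p[0]<636])
o=least_squares(lambda q:np.hypot(*(P-q).T)-.059,[.637,.075],loss='soft_l1',f_scale=.001); print('stand_large',o.x)
E
```

```text
[0.50048343 0.06485881 0.014     ] [500.4  62.6] [500.6  65.4]
[0.64245182 0.07849216 0.014     ]
[0.49751871 0.06394198 0.31444193] [-0.60581473  0.34348175  0.49573177  2.01350066 -0.2168287   0.83553992
  0.01308154]
[417 128] [584 288]
stand_large [0.63312432 0.07729249]
```

Call:
{"name": "carry_out", "arguments": {
  "steps": [
    [0, 3, 0, -50, 0, 0, -11],
    [0, 3, 0, -100, 0, 0, -11],
    [0, 3, 0, -130, 0, 0, -11],
    [0, 3, 0, -140, 0, 0, -11],
    [0, 3, 0, -140, 0, 0, -11],
    [100, 3, 0, -140, 0, 0, -11],
    [180, 3, 0, -140, 0, 0, -11],
    [255, 3, 0, -140, 0, 0, -11],
    [255, 3, 0, -140, 0, 0, -11],
    [255, 3, 0, -140, 0, 0, -11]
  ],
  "newtons": 35
}}

```text
time_s: 17.45
tool_pos: [0.5006, 0.0648, 0.1762]
tool_rot: [0.771, 0.637, 0.001, 0.0]
wrist_force: [-2.6, -1.3, 14.4]
finger_gap: 0.701
```

Call:
{"name": "carry_out", "arguments": {
  "steps": [
    [255, 0, 0, 20, 0, 0, 0],
    [255, 0, 0, 60, 0, 0, 0],
    [255, 136, 11, 60, 0, 0, 0],
    [255, 136, 11, 60, 0, 0, 0],
    [255, 136, 11, 60, 0, 0, 0],
    [255, 136, 11, 60, 0, 0, 0],
    [255, 136, 11, 60, 0, 0, 0]
  ]
}}

```text
time_s: 18.32
tool_pos: [0.635, 0.0757, 0.235]
tool_rot: [0.771, 0.637, -0.0, -0.0]
wrist_force: [-0.6, 0.4, -1.0]
finger_gap: 0.699
```

```bash
python3 - <<'E'
from h import *
im,C=look('w12.png',[],0.0)
cv2.imwrite('pics/w12c.png',cv2.resize(im[120:420,120:520,::-1],(800,600)))
E
```

```text
t 18.325 tcp [635.   75.7 235. ] yaw(y) -10.9 cam [649. 146. 203.]
```

View pics/w12c.png

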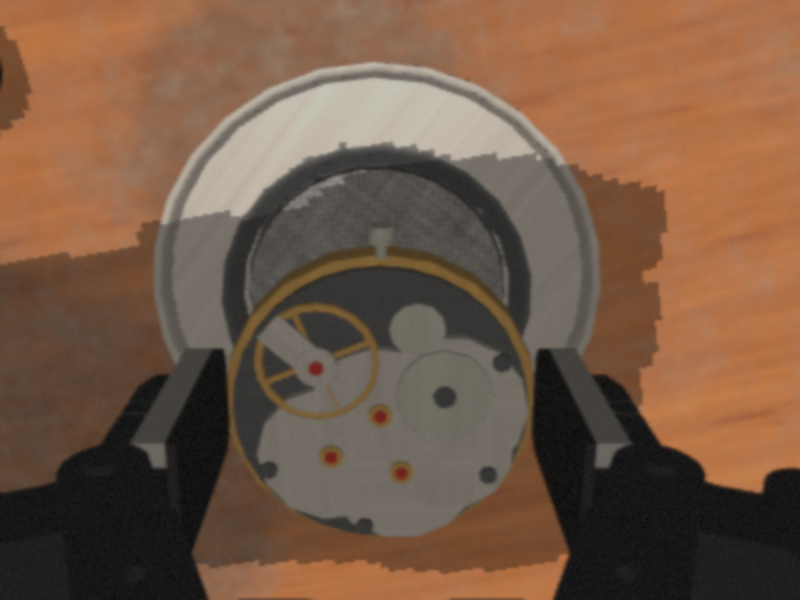

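```bash
python3 - <<'E'
from h import *
C=cam('wrist')
f=lambda u,v:(120+u/2,120+v/2)
print('stand',topedge(f(377,63),.012,.059,C),topedge(f(377,145),.018,.040,C),topedge(f(377,168),.014,.034,C))
z=.0728
print('mov',topedge(f(381.5,257),z,.031,C),topedge(f(381.5,536),z,-.031,C),unproj(f(381.5,396),z,C)[:2],topedge(f(381.5,245),z-.014,.031,C))
E
```

```text
stand [634.8  77. ] [634.8  77.1] [634.7  76.8]
mov [635.4  75. ] [636.3  79.3] [0.6361717  0.07883293] [635.1  73.1]
```

Call:
{"name": "carry_out", "arguments": {
  "steps": [
    [255, -0.7, 2.5, -20, 0, 0, 0],
    [255, -0.7, 2.5, -35, 0, 0, 0],
    [255, -0.7, 2.5, -42, 0, 0, 0],
    [255, -0.7, 2.5, -42, 0, 0, 0]
  ]
}}

```text
time_s: 18.88
tool_pos: [0.6352, 0.0781, 0.192]
tool_rot: [0.771, 0.637, -0.001, -0.0]
wrist_force: [-0.2, 0.3, 0.3]
finger_gap: 0.695
```

```bash
python3 - <<'E'
from h import *
im,C=look('w13.png',[],0.0)
cv2.imwrite('pics/w13c.png',cv2.resize(im[120:420,120:520,::-1],(800,600)))
E
```

```text
t 18.875 tcp [635.2  78.1 192. ] yaw(y) -10.9 cam [649. 148. 160.]
```

View pics/w13c.png

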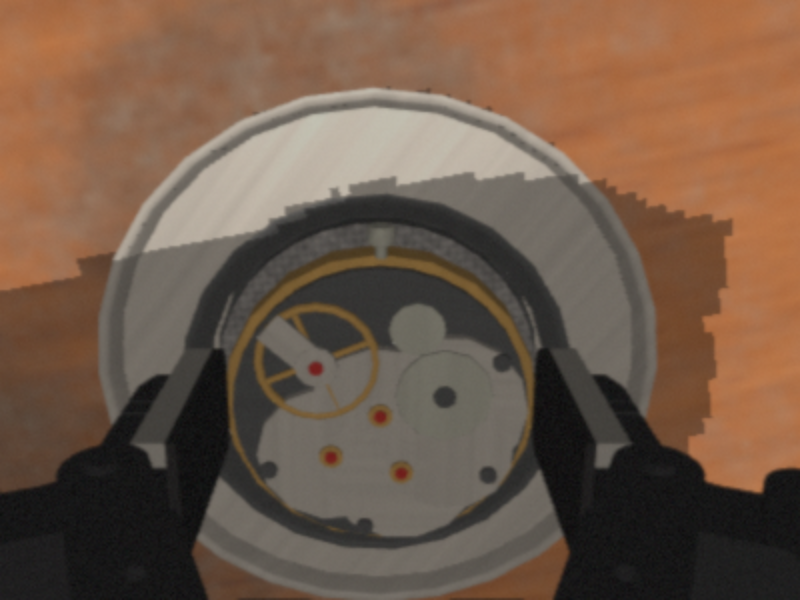

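Call:
{"name": "carry_out", "arguments": {
  "steps": [
    [255, -0.6, 1.1, 0, 0, 0, 0],
    [255, -0.6, 1.1, -2, 0, 0, 0],
    [255, -0.6, 1.1, -3, 0, 0, 0],
    [255, -0.6, 1.1, -3, 0, 0, 0]
  ]
}}

```text
time_s: 19.42
tool_pos: [0.6349, 0.0794, 0.1903]
tool_rot: [0.771, 0.637, 0.0, -0.0]
wrist_force: [-2.9, 0.9, 8.1]
finger_gap: 0.7
```

Call:
{"name": "carry_out", "arguments": {
  "steps": [
    [120, 0, 0, 0, 0, 0, 0],
    [0, 0, 0, 0, 0, 0, 0],
    [0, 0, 0, 0, 0, 0, 0],
    [0, 0, 0, 0, 0, 0, 0],
    [0, 0, 0, 50, 0, 0, 0],
    [0, 0, 0, 110, 0, 0, 0],
    [0, 0, 0, 110, 0, 0, 0],
    [0, 0, 0, 110, 0, 0, 0]
  ]
}}

```text
time_s: 20.42
tool_pos: [0.6346, 0.0795, 0.2996]
tool_rot: [0.771, 0.637, -0.0, -0.0]
wrist_force: [0.3, -0.2, -1.4]
finger_gap: 0.994
```

```bash
python3 - <<'E'
from h import *
im,C=look('w14.png',['movement_large'],0.014)
cv2.imwrite('pics/w14c.png',cv2.resize(im[120:360,150:470,::-1],(640,480)))
print(proj((.6348,.077,.018),C),proj((.6348,.077,.028),C))
E
```

```text
t 20.425 tcp [634.6  79.5 299.6] yaw(y) -10.8 cam [648. 150. 268.]
LM movement_large 0.66 [310.9 239.5] [635.   77.4  14. ]
[310.73799151 241.81484616] [310.76009354 246.19196828]
```

View pics/w14c.png

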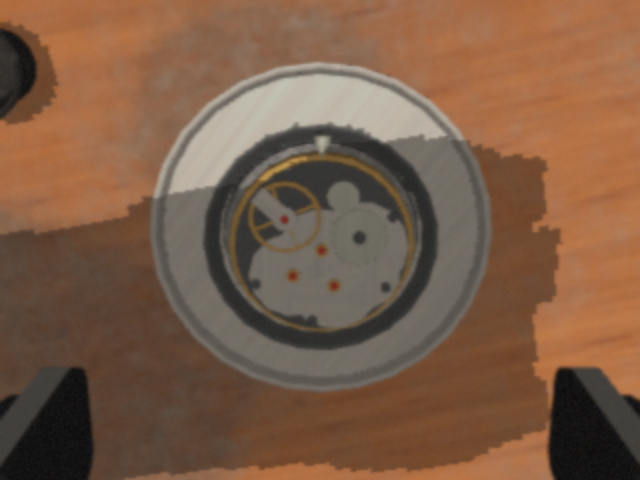

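Movement_large is seated flat, crown over the collar. Picture budget is used up (16 viewed), so cover_large goes by numbers.

Call:
{"name": "carry_out", "arguments": {
  "steps": [
    [0, -224, -166, 0, 0, 0, 0],
    [0, -224, -166, 0, 0, 0, 0],
    [0, -224, -166, 0, 0, 0, 0],
    [0, -224, -166, 0, 0, 0, 0],
    [0, -224, -166, 0, 0, 0, 0],
    [0, -224, -166, 0, 0, 0, 0],
    [0, -224, -166, 0, 0, 0, 0]
  ]
}}

```text
time_s: 21.45
tool_pos: [0.4113, -0.0863, 0.2996]
tool_rot: [0.771, 0.637, -0.0, 0.0]
wrist_force: [0.5, 0.7, 0.5]
finger_gap: 1.001
```

```bash
python3 - <<'E'
from h import *
im,C=look('w15.png',['cover_large'],0.0)
knob(im,C,(.410,-.086)); measure('cover_large','wrist')
E
```

```text
t 21.45 tcp [411.3 -86.3 299.6] yaw(y) -10.8 cam [425. -16. 268.]
LM cover_large 0.77 [310.6 238.8] [410.8 -91.9   0. ]
knob px [310.5 248.2] [296 231  30  35 832] [412.  -85.6  43. ]
```

Call:
{"name": "carry_out", "arguments": {
  "steps": [
    [0, 0.7, -0.6, -50, 0, 0, 0],
    [0, 0.7, -0.6, -85, 0, 0, 0],
    [0, 0.7, -0.6, -93, 0, 0, 0],
    [0, 0.7, -0.6, -93, 0, 0, 0],
    [200, 0.7, -0.6, -93, 0, 0, 0],
    [255, 0.7, -0.6, -93, 0, 0, 0],
    [255, 0.7, -0.6, -93, 0, 0, 0],
    [255, 0.7, -0.6, -93, 0, 0, 0],
    [255, 0.7, -0.6, -93, 0, 0, 0]
  ],
  "newtons": 40
}}

```text
time_s: 22.78
tool_pos: [0.4117, -0.0872, 0.207]
tool_rot: [0.771, 0.637, 0.0, 0.0]
wrist_force: [0.4, 0.5, 5.8]
finger_gap: 0.188
```

Call:
{"name": "carry_out", "arguments": {
  "steps": [
    [255, 0, 0, 50, 0, 0, 0],
    [255, 0, 0, 80, 0, 0, 0],
    [255, 223, 164, 80, 0, 0, 0],
    [255, 223, 164, 80, 0, 0, 0],
    [255, 223, 164, 80, 0, 0, 0],
    [255, 223, 164, 80, 0, 0, 0],
    [255, 223, 164, 80, 0, 0, 0],
    [255, 223, 164, 65, 0, 0, 0],
    [255, 223, 164, 50, 0, 0, 0],
    [255, 223, 164, 50, 0, 0, 0]
  ]
}}

```text
time_s: 24.02
tool_pos: [0.6335, 0.076, 0.2553]
tool_rot: [0.771, 0.637, -0.001, -0.001]
wrist_force: [-0.2, -0.3, -1.8]
finger_gap: 0.186
```

```bash
python3 - <<'E'
from h import *
im,C=look('w16.png',[],0.0)
s=manip.state(); t=np.array(s['tool_pos']); zb=t[2]-.207
# column profile along image centre line: edges of stand rim (z 12) and cover foot ring
g=cv2.cvtColor(im,cv2.COLOR_RGB2GRAY).astype(int); sat=im.max(2).astype(int)-im.min(2)
u=int(proj((t[0],t[1],.012),C)[0])
print('pred rows: stand far rim',proj((.6348+.2*.059,.077+.98*.059,.012),C),'cover foot far',proj((t[0]+.2*.0485,t[1]+.98*.0485,zb),C))
for v in range(140,290,2): print(v,g[v,u-3:u+4].mean().round(),sat[v,u-3:u+4].mean().round(),end=' | ')
E
```

```text
t 24.025 tcp [633.5  76.  255.3] yaw(y) -10.9 cam [647. 146. 224.]
pred rows: stand far rim [313.90214943 148.5578591 ] cover foot far [312.61616068 179.61034861]
140 113.0 63.0 | 142 114.0 63.0 | 144 113.0 63.0 | 146 112.0 62.0 | 148 147.0 37.0 | 150 170.0 22.0 | 152 125.0 17.0 | 154 107.0 13.0 | 156 180.0 18.0 | 158 190.0 19.0 | 160 190.0 19.0 | 162 190.0 18.0 | 164 190.0 18.0 | 166 191.0 18.0 | 168 191.0 18.0 | 170 190.0 18.0 | 172 189.0 19.0 | 174 189.0 19.0 | 176 189.0 20.0 | 178 158.0 18.0 | 180 116.0 14.0 | 182 115.0 14.0 | 184 140.0 15.0 | 186 137.0 15.0 | 188 85.0 7.0 | 190 63.0 3.0 | 192 73.0 6.0 | 194 97.0 9.0 | 196 119.0 12.0 | 198 122.0 11.0 | 200 121.0 10.0 | 202 123.0 13.0 | 204 129.0 24.0 | 206 135.0 43.0 | 208 107.0 9.0 | 210 106.0 3.0 | 212 106.0 3.0 | 214 106.0 3.0 | 216 106.0 3.0 | 218 106.0 3.0 | 220 106.0 3.0 | 222 106.0 3.0 | 224 106.0 3.0 | 226 106.0 3.0 | 228 106.0 2.0 | 230 110.0 7.0 | 232 113.0 13.0 | 234 116.0 19.0 | 236 118.0 19.0 | 238 134.0 18.0 | 240 137.0 17.0 | 242 138.0 17.0 | 244 137.0 18.0 | 246 137.0 17.0 | 248 137.0 17.0 | 250 138.0 18.0 | 252 139.0 14.0 | 254 141.0 9.0 | 256 142.0 7.0 | 258 132.0 24.0 | 260 123.0 42.0 | 262 118.0 46.0 | 264 129.0 36.0 | 266 140.0 10.0 | 268 141.0 7.0 | 270 140.0 6.0 | 272 140.0 8.0 | 274 140.0 8.0 | 276 139.0 7.0 | 278 140.0 7.0 | 280 139.0 8.0 | 282 138.0 8.0 | 284 140.0 8.0 | 286 120.0 7.0 | 288 30.0 2.0 |
```

Call:
{"name": "carry_out", "arguments": {
  "steps": [
    [255, 0.2, 0, -20, 0, 0, 0],
    [255, 0.2, 0, -34, 0, 0, 0],
    [255, 0.2, 0, -40, 0, 0, 0],
    [255, 0.2, 0, -42, 0, 0, 0],
    [255, 0.2, 0, -42, 0, 0, 0]
  ]
}}

```text
time_s: 24.7
tool_pos: [0.6346, 0.0766, 0.2151]
tool_rot: [0.771, 0.637, -0.0, -0.0]
wrist_force: [-4.5, 0.0, 5.6]
finger_gap: 0.188
```

Contact at 215 mm, the same as for the small cover, so it is on the floor. Releasing.

Call:
{"name": "carry_out", "arguments": {
  "steps": [
    [150, 0, 0, 0, 0, 0, 0],
    [0, 0, 0, 0, 0, 0, 0],
    [0, 0, 0, 0, 0, 0, 0],
    [0, 0, 0, 0, 0, 0, 0],
    [0, 0, 0, 40, 0, 0, 0],
    [0, 0, 0, 95, 0, 0, 0],
    [0, -30, 0, 150, 0, 0, 0],
    [0, -30, 0, 150, 0, 0, 0]
  ]
}}

```text
time_s: 25.7
tool_pos: [0.6043, 0.0764, 0.369]
tool_rot: [0.771, 0.637, 0.003, 0.001]
wrist_force: [-0.1, -0.2, -0.8]
finger_gap: 0.998
```

```bash
python3 - <<'E'
from h import *
im,C=look('w17.png',['cover_large','stand_large','cover_small'],0.008)
knob(im,C,(.6348,.077),.055); knob(im,C,(.668,-.097),.055)
save('top','top2.png'); save('scene','scene2.png')
for n in ['cover_large','cover_small']: measure(n,'top',z=.008); measure(n,'scene',z=.008)
for n in ['cover_middle','oil_bottle','eye_loupe']:
    for d in manip.landmark_of(n,'top')[:1]: print(n,np.round(d['location'],1))
cv2.imwrite('pics/w17c.png',cv2.resize(im[100:400,120:520,::-1],(800,600)))
E
```

```text
t 25.7 tcp [604.3  76.4 369. ] yaw(y) -10.9 cam [618. 146. 338.]
LM cover_large 0.65 [342.3 212.7] [634.1  72.3   8. ]
RG cover_large 0.66 [343.5 213.6] encl 345 211 61 [635.   71.3   8. ]
RG stand_large 0.75 [538.8 182. ] encl 546 186 65 [802.4  66.9   8. ]
RG stand_large 0.59 [320.6 157.7] encl 341 203 69 [624.1 121.8   8. ]
LM cover_small 0.7 [405.9 373.4] [668.6 -98.1   8. ]
LM cover_small 0.28 [214.2 140.7] [540.6 151.8   8. ]
RG cover_small 0.6 [404.5 385.2] encl 409 380 41 [ 665.6 -111.2    8. ]
knob px [346.  217.3] [334 205  24  26 509] [634.1  77.9  51. ]
knob px [415.4 398.3] [403 385  25  28 498] [667.1 -92.7  51. ]
cover_small top conf 0.91 xy [665.5 -98.2] yaw 23.3 IoU 0.855
cover_small scene conf 0.88 xy [671.9 -99.8] yaw 6.9 IoU 0.861
cover_middle [397.  229.4]
```

```bash
python3 - <<'E'
from h import *
print(manip.state()['time_s'],manip.job_done())
E
```

```text
the job is handed in; nothing more can be done
26.5 None
```

I seated each movement, bridges up, in the stand made for its size and set the matching cover over it, movement first each time. I handed the job in at 26.5 s with the arm clear; no verdict was reported.

- **Movements:** close-up pictures taken after each release show both lying flat inside the collar, with the crown over it. On the first try the small movement touched its collar (wrist force about 28 N). I lifted it slightly, moved it about 2 mm and set it down again.
- **Covers:** both met the stand at the height expected for the floor, 8 mm above the desk, with only 6–7 N of contact. A picture shows the small cover level inside its rim.
- **Large cover:** I checked this by numbers only, because I had already viewed 16 pictures, two over the budget of 14. Its knob measured (634, 78) mm against a stand centre of about (635, 77).
- **Checks that failed or disagreed:**
  - In the last top view the networks found no large cover, oil bottle or loupe. Their "middle cover" in that view was really the small cover on its stand.
  - In the last wrist picture, the rough estimate of the small cover's knob was about 4–5 mm off. The landmark and the fits from the other two cameras put that cover within 4 mm of its stand's centre.
- **Bystanders:** I never handled the spare cover, oil bottle or loupe, but I have no final check that they stayed exactly in place.

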